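Drift the carving jig's stop plate into line and clamp it

ROBOT

A 7-joint arm with a two-finger parallel gripper is mounted at the origin on the work surface. World frame = base frame: x ahead of the robot, y to its left, z up, the work surface at z = 0. Lengths are in mm, angles in rad, forces in N, time in s.
With the tool pointing down it reaches from about 425 to 875 mm from the base axis. Payload 8.4 kg.
Tool frame: the origin (TCP) lies midway between the tips of the shut fingers; the grasp point (between the pads) lies 19 mm behind it; z points along the fingers, y is the line along which they close (so a half turn about z gives the same grasp; the last joint's range is limited). The gripper opens to 87 mm and grips with 3 to 60 N. Pads are 19 mm wide; open, the fingers measure 117 mm over their backs; the gripper's body (75 mm by 190 mm) begins 51 mm behind the grasp point.
Start: joints at [-1.413, 0.333, 0.04, 1.465, -0.013, 1.343, -0.059], TCP at [165.094, 628.654, 198.846] pointing down, gripper open.
Joint ranges: [-2.58, 2.58], [-0.38, 2.09], [-1.3, 1.39], [0.25, 2.4], [-1.5, 4.64], [0.08, 2.09], [-2.65, 2.65]. Speed limits (rad/s): [2.22, 2.22, 2.79, 2.79, 3.14, 3.14, 3.14].

INTERFACE

Orientations are given as [roll, pitch, yaw] about the fixed x, y, z axes, in that order (R = Rz(yaw) Ry(pitch) Rx(roll)).
In Python, from rig import ctrl, eyes, workorder gives the robot as it stands.
- The arm moves only by the tool play_rows, never from a script. Its argument "motion" is a list that holds one entry, the list of rows, each a list of 5 numbers: the finger opening in mm, from 0 to 87, then the shift along the world's x, y, z each as a share of 50 mm, from -1 to 1, then the turn about the world's z as a share of 0.1 rad, from -1 to 1. A call has 1 to 5 rows; each row shifts and turns the commanded pose from where the row before left it; what a row does not reach is not made up. A row lasts 1/8 s, in which the tool goes at most 62.5 mm and 10.7 degrees, less where a joint would pass 70% of its speed; a pose out of reach is approached as far as the arm can. A call with a number of a shift or a turn outside -1 to 1 is refused whole. A call with a gripper value outside its range is refused whole. The fingers move at their own pace and stop on an object; "force" is the grip in N (left out, the last holds). Time passes only in rows, so rows that do not move let the fingers close. It gives the time, the measured TCP pose, the force, the opening and the grip force at its end, in the units of the state.
- ctrl.get_obs(): the state, without advancing time (a new reading comes with each control period).
- eyes.capture(name): name is "scene" or "top" or "wrist"; returns the picture (420x560x3 uint8, red, green, blue); there is no depth.
- eyes.camera_model(name): a dict with "K" (3x3 intrinsics, pixels), "T" (4x4, takes a point from camera to world coordinates). Camera axes: x right, y down, z forward; pixel columns grow to the right and rows downward; lengths in mm; the calibration is good to about 2 mm. A picture is of the moment at which its call begins: read the wrist's pose just before it. camera_model takes no time and is no camera call; for the wrist camera it gives the pose at the moment of the call.
- workorder.sign_off(): hands the job in; it is judged then, once.
Trained networks look in the newest picture that a camera, given by its name, has taken for a name from the list of things; names that differ only in an ending like _2 or _b are one class to them, and where a whole thing is asked for, a point or a joint stands for the part that bears it (a point fixed in the world has none). Each returns a list of dicts, best first, with "confidence" (0 to 1); they miss things now and then, are a little off and sometimes report something else, mostly with a low value. They report only what shows in the picture. A call takes as long as a camera call. They do not tell look-alikes from the thing itself.
- eyes.look_for(camera, name): "extent" ([left, top, right, bottom] as shares, 0 to 1, of the picture: columns of its width, rows of its height, round what is visible of it).
- eyes.cut_out(camera, name): "pixels" (420x560 bool, what is visible of it) and "extent" ([left, top, right, bottom] as shares, 0 to 1, of the picture: columns of its width, rows of its height, round what is visible of it).
The state is a dict: "time": time; "q": joint angles; "joint_vel": joint speeds; "tau": joint torques, N m; "tool_pos": TCP position; "ee_rot": TCP orientation; "contact_force": force on the tool from outside, world axes, zero at the start; "torque": the same for the moment, N m; "finger_gap": finger opening in mm; "grip_force": force on a finger pad.
Only numpy, scipy, OpenCV 4.12 (cv2) and the standard library are available. Lean on these libraries where they do the work, as an engineer would, in place of code of your own. Each camera call takes 0.05 s, during which the arm holds its last target. There are 200 camera calls.

TASK

The padded stop plate of the carving jig has slipped back along its slots, so its round hole no longer lines up with the hole beneath. Take the tapered drift (round head) from the wooden stand and push it down through both holes until its collar sits flat on the plate's guide block, pulling the holes into line, and only then swing the clamp handle clockwise (seen from above) all the way to its stop; leave the drift in. Do not touch the gilded carving, leave the straight pin in the stand, and do not disturb the jar or the two brown bottles.

Things in the scene. Friction and masses are not known exactly. Their poses are not given: they have to be found in the camera images.
- drift: Tapered drift: oiled steel pin, 124 mm long, 0.25 kg, upright in one of the stand's holes. Origin at its lower tip, z up its axis. From the tip: taper from 4 mm diameter to 22.4 mm at 38 mm; straight shank 22.4 mm to 80 mm; collar 36 mm diameter, 80 to 86 mm; round flat-topped head 26 mm diameter, 86 to 124 mm (grip here).
- drift_top (a point): Centre of the flat top of the drift's head, 124 mm above its tip; press here.
- drift_collar (a point): Centre of the underside of the drift's collar, 80 mm above its tip. When the drift is home this is at point plate_hole.
- straight_pin: The other tool in the stand, same material, length and collar, but with a square head (26 mm) and an untapered, blunt shank of 22.4 mm diameter; it does not enter the offset holes. Origin at the centre of its lower end, z up. Which of the stand's two holes holds it varies. Stays in the stand.
- stand: Fixed light wooden stand, a 180 x 70 mm shelf 10 mm thick with its top 100 mm above the table, on two end walls. Origin on the table under its centre; x along its length. Two 26 mm holes at x = -45 and +45 mm on its centre line, from which the two pins hang by their collars.
- jig: Fixed jig. Origin on the table under the centre of a steel bridge, 90 mm (x) by 270 mm (y), top 60 mm above the table, hollow below; y along the bridge towards the carving, z up. On it the aluminium stop plate slides along y on two bolts in slots (at y = -10 mm and, under the clamp handle, y = 45 mm).
- base_hole (a point): Centre of the upper rim of the fixed 24 mm hole in the bridge, 60 mm above the table, at jig x = 0, y = -75 mm. The bridge is 10 mm thick there and nothing is below it down to the table.
- plate_hole (a point): Centre of the mouth of the 24 mm bore in the sliding aluminium stop plate, on top of its 44 mm square guide block, 90 mm above the table. The plate (70 x 250 mm) is 10 mm thick with its top 70 mm above the table; the block adds 20 mm, so the bore is 30 mm deep and ends on the bridge. Moves with the plate along jig y; starts 5 to 8 mm on the -y side of base_hole.
- plate (a joint): Slide of the stop plate in m: 0 when its bore is exactly over the base hole, positive when slipped back towards jig -y. Travel -0.004 to 0.016. Stays where left; about 4.5 N moves it. Let go in the bore, the drift rests on the base hole's rim, leaning about 0.1 rad, its collar 12 to 25 mm short of home; pressed with 10 to 20 N it moves down and, with the plate, towards jig +y.
- handle (a joint): Angle of the clamp handle in rad, about the vertical axis at point handle_pivot: 0 when the handle points to jig -x, growing clockwise seen from above, towards jig +y; its end stop is at 1.2. Stays where it is left; about 1.5 N at the knob moves it.
- handle_pivot (a point): Point on the clamp handle's vertical axis, on the plate's top surface (70 mm above the table), jig x = 0, y = 45 mm.
- handle_knob (a point): Top centre of the upright black round knob (20 mm diameter, 36 mm tall) at the handle's end, 85 mm from the axis; 136 mm above the table. The knob stands on the handle bar (14 mm wide, bar top 102 mm above the table).
- carving: The gilded carved panel (170 x 100 mm, along jig x and y) in the plywood cradle at the jig's +y end, fixed. Origin at the centre of its underside, jig y = 199 mm; its top is 62 mm above the table.
- jar: Clear jar, 64 mm diameter, 70 mm tall, standing on the table between the robot and the jig. Origin at the centre of its underside. Not to be disturbed.
- amber_bottle: Brown bottle, 58 mm diameter, 110 mm tall, standing beyond the jig. Origin at the centre of its underside. Not to be disturbed.
- amber_bottle2: Brown bottle, 66 mm diameter, 130 mm tall, standing to the right of the stand (-y side). Origin at the centre of its underside. Not to be disturbed.
There are look-alikes about, which are no part of the job. What is shaped like the drift but purple is not meant.

How it is judged:
By the outcome, as a careful person would: the job done as asked, in the order asked, and still so for the second after the job is handed in, with the robot touching nothing.
It also fails if it takes over 59 s, if anything falls off the work surface, if the arm or the gripper's body presses on something with over 40 N, if the wrist force passes 120 N, or if a joint passes its speed limit or range.

## Working session

There is one attempt and no reset: what is moved stays moved. The work goes in short steps, Python scripts to look and compute and a tool call to move; the robot and the scene stay as the last step left them, time stands still between calls to the robot, and variables do not carry over. Pictures are saved under pics/ and viewed, at most 10 in all, crops included, and the job is handed in when it is done.

Besides the shell and the picture viewer there is one more tool, called after "Call:" as name(argument=value, ...), one argument or row to a line, values as JSON. play_rows: Moves the arm, as the interface text tells. Shift numbers are shares of 50 mm and turn numbers shares of 0.1 rad, none past 1 either way. Its arguments: {"type":"object","properties":{"motion":{"type":"array","items":{"type":"array","items":{"type":"array","items":{"type":"number"}}}},"force":{"type":"number"}},"required":["motion"]}

```bash
ls; mkdir -p pics
cat > h.py <<'E'
import numpy as np, cv2
from rig import ctrl, eyes, workorder
def cap(n,f):
    im=eyes.capture(n); cv2.imwrite('pics/'+f,im[:,:,::-1]); return im
def px2w(cam,u,v,z,m=None):
    m=m or eyes.camera_model(cam); K=np.array(m['K']);T=np.array(m['T'])
    d=T[:3,:3]@np.linalg.solve(K,[u,v,1.]); o=T[:3,3]
    return o+d*(z-o[2])/d[2]
def w2px(cam,p,m=None):
    m=m or eyes.camera_model(cam); K=np.array(m['K']);T=np.array(m['T'])
    c=T[:3,:3].T@(np.array(p,float)-T[:3,3]); c=K@c; return c[:2]/c[2]
E
python3 - <<'E'
from h import *
a=cap('top','top1.png'); b=cap('scene','scene1.png')
cv2.imwrite('pics/both.png',cv2.resize(np.vstack([a,b])[:,:,::-1],None,fx=.71,fy=.71))
for n in('top','scene'):
    m=eyes.camera_model(n);print(n,np.round(np.array(m['K'])).tolist(),np.round(np.array(m['T']),2).tolist())
for n in ['drift','straight_pin','handle_knob','plate_hole','stand','jig','jar','amber_bottle','carving']:
    print(n,[(round(d['confidence'],2),(np.array(d['extent'])*[560,420,560,420]).round(0).tolist()) for d in eyes.look_for('top',n)[:3]])
print(ctrl.get_obs())
E
```

```text
pics
top [[392.0, 0.0, 285.0], [0.0, 392.0, 209.0], [0.0, 0.0, 1.0]] [[0.0, -1.0, 0.06, 514.08], [-1.0, -0.0, -0.03, -59.55], [0.03, -0.06, -1.0, 1157.5], [0.0, 0.0, 0.0, 1.0]]
scene [[425.0, 0.0, 277.0], [0.0, 425.0, 209.0], [0.0, 0.0, 1.0]] [[0.23, 0.76, -0.61, 1155.5], [0.97, -0.18, 0.15, -219.12], [0.01, -0.63, -0.78, 863.03], [0.0, 0.0, 0.0, 1.0]]
drift [(0.68, [362.0, 232.0, 378.0, 244.0]), (0.67, [372.0, 174.0, 384.0, 193.0]), (0.49, [327.0, 208.0, 345.0, 219.0])]
straight_pin [(0.67, [328.0, 242.0, 340.0, 254.0])]
handle_knob [(0.86, [204.0, 217.0, 218.0, 259.0])]
plate_hole [(0.77, [177.0, 207.0, 282.0, 239.0]), (0.37, [326.0, 239.0, 340.0, 254.0])]
stand [(0.73, [313.0, 196.0, 352.0, 263.0])]
jig [(0.78, [135.0, 185.0, 287.0, 258.0])]
jar [(0.92, [265.0, 266.0, 290.0, 291.0])]
amber_bottle [(0.96, [391.0, 173.0, 421.0, 198.0]), (0.8, [249.0, 129.0, 269.0, 155.0]), (0.7, [331.0, 210.0, 342.0, 221.0])]
carving [(0.92, [141.0, 188.0, 177.0, 252.0])]
{'time': 0.55, 'q': array([-1.41321882,  0.33322333,  0.03986091,  1.46543687, -0.01345943,
        1.34329474, -0.05850201]), 'joint_vel': array([-0.00014114, -0.00101237, -0.0001072 ,  0.00149696, -0.00046699,
        0.00034288,  0.00108241]), 'tau': array([-1.02396745e-03, -6.55684876e+01,  1.33205529e+00, -4.03842545e+01,
       -5.98612684e-02,  3.50740529e-02,  1.70250365e-05]), 'tool_pos': array([165.03216178, 628.64974052, 198.81217373]), 'ee_rot': array([-3.14149124e+00, -7.14411235e-05,  2.88480558e+00]), 'contact_force': array([ 0.51228538, -0.82135159, -0.09573491]), 'torque': array([0.0573216 , 0.00715105, 0.04239431]), 'grip_force': 0.0, 'finger_gap': 87.2336223813343}
```

View pics/top1.png

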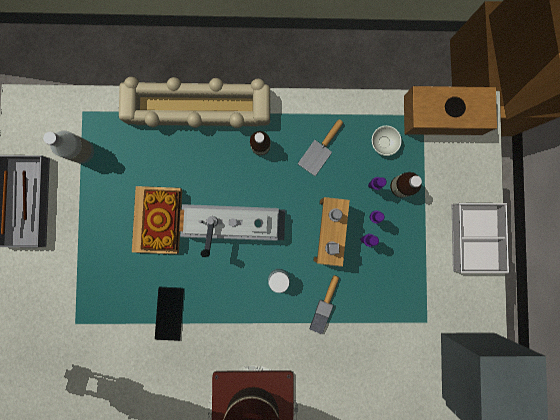

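View pics/scene1.png

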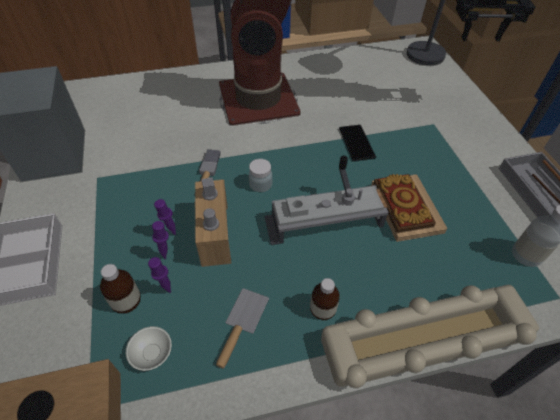

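The top view shows the stand at about (333,232), with pins at about (336,214) and (333,248). The jig bridge runs along row 222, the handle goes from (211,220) to the knob at (206,252), the carving is on the left, and three purple decoys stand right of the stand. Next I'll enlarge the pins and measure.

Run:
```python
from h import *
a=cv2.imread('pics/top1.png'); b=cv2.imread('pics/scene1.png')
c=cv2.resize(a[190:275,180:360],(800,378),interpolation=cv2.INTER_CUBIC)
d=np.zeros((222,800,3),np.uint8)
d[:, :400]=cv2.resize(b[170:270,150:330],(400,222),interpolation=cv2.INTER_CUBIC)
d[:, 400:]=cv2.resize(b[150:250,255:435],(400,222),interpolation=cv2.INTER_CUBIC)
cv2.imwrite('pics/crop.png',np.vstack([c,d]))
```

```text
(no output)
```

View pics/crop.png

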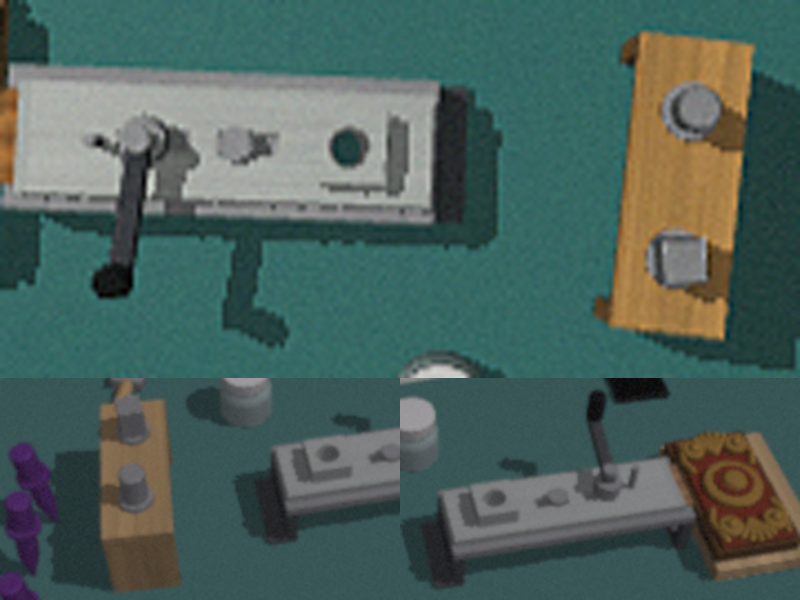

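The crop shows the round-headed drift at the far end of the stand, head top at about (337.0,214.3) in the top picture. The square pin is at the near end, the bore at about (258.5,223), the knob at about (205,252) and the pivot near (212,221).

Run:
```python
from h import *
m=eyes.camera_model('top')
f=lambda X,Y,z:px2w('top',180+X/4.444-.4,190+Y/4.444-.4,z,m).round(1)
print('drift',f(698,108,144),'sq',f(686,260,144))
print('hole',f(349,147,90))
print('knob',f(112,275,133))
print('pivot cap',f(142,137,110))
p=[f(17,66,60),f(468,88,60),f(434,82,70),f(434,212,70),f(20,70,70),f(438,222,60)]
print('bridge top-edge',p)
print('stand corners',f(640,33,100),f(753,45,100),f(610,325,100),f(725,339,100))
print('jar', px2w('top',277.5,278.5,70,m).round(1))
print(np.array(ctrl.get_obs()['ee_rot']))
print(eyes.camera_model('wrist'))
```

```text
drift [ 561.9 -223.2  144. ] sq [ 473.3 -215.8  144. ]
hole [539.6 -17.5  90. ]
knob [463.7 118.  133. ]
pivot cap [544.7 105.4 110. ]
bridge top-edge [array([590.4, 191.8,  60. ]), array([577.8, -91. ,  60. ]), array([580.9, -69.5,  70. ]), array([499.9, -69.8,  70. ]), array([587.2, 187.6,  70. ]), array([493.5, -72.4,  60. ])]
stand corners [ 609.7 -195.   100. ] [ 602.7 -264.3  100. ] [ 432.3 -176.2  100. ] [ 423.9 -246.1  100. ]
jar [386.9 -70.9  70. ]
[-3.14149124e+00 -7.14411235e-05  2.88480558e+00]
{'K': array([[310.83998338,   0.        , 279.01213059],
       [  0.        , 310.83998338, 210.51706156],
       [  0.        ,   0.        ,   1.        ]]), 'T': array([[ 2.54517734e-01,  9.30322337e-01,  2.64047481e-01,
         9.24482051e+01],
       [ 9.67067900e-01, -2.44667962e-01, -7.01232217e-02,
         6.47503863e+02],
       [-6.33240430e-04,  2.73199447e-01, -9.61957204e-01,
         3.84901897e+02],
       [ 0.00000000e+00,  0.00000000e+00,  0.00000000e+00,
         1.00000000e+00]])}
```

Distances check out: the pins are 89 mm apart against 90 nominal. I'll move towards the stand.

Call:
play_rows(
  motion=[
    [[87,0.8,-0.8,0.2,0.5],[87,0.8,-0.9,0.2,0.5],[87,0.8,-0.9,0.2,0.5],[87,0.8,-0.9,0.2,0.5],[87,0.8,-0.9,0.2,0.28]],
  ],
  force=40,
)

```text
time: 1.18
tool_pos: [366.2, 407.0, 249.5]
ee_rot: [3.141, 0.0, 3.114]
contact_force: [1.1, 0.0, -0.4]
finger_gap: 87.1
grip_force: 0.0
```

Call:
play_rows(
  motion=[
    [[87,0.7,-0.9,0,0],[87,0.7,-0.9,0,0],[87,0.5,-0.9,0,0],[87,0.3,-0.9,0,0],[87,0,-0.9,0,0]],
  ],
)

```text
time: 1.8
tool_pos: [475.9, 181.7, 248.8]
ee_rot: [-3.141, 0.0, 3.111]
contact_force: [0.5, 0.2, 0.4]
finger_gap: 87.2
grip_force: 0.0
```

Call:
play_rows(
  motion=[
    [[87,0,-0.9,0,0],[87,0,-0.9,0,0],[87,0,-0.9,0,0],[87,0,-0.9,0,0],[87,0,0,0,0]],
  ],
)

```text
time: 2.42
tool_pos: [475.1, -0.0, 249.4]
ee_rot: [3.141, 0.001, 3.107]
contact_force: [-0.6, -0.4, 0.6]
finger_gap: 87.2
grip_force: 0.0
```

Run:
```python
from h import *
m=eyes.camera_model('wrist'); np.save('m1.npy',m['T'])
cap('wrist','w1.png')
for n in ['plate_hole','handle_knob','handle']:
    print(n,[(round(d['confidence'],2),(np.array(d['extent'])*[560,420,560,420]).round(0).tolist()) for d in eyes.look_for('wrist',n)[:3]])
for p in [(540,-18,90),(464,118,136),(545,105,110),(562,-223,144)]: print(p,w2px('wrist',p,m).round(1))
```

```text
plate_hole [(0.59, [226.0, 207.0, 446.0, 264.0])]
handle_knob [(0.78, [361.0, 163.0, 414.0, 254.0])]
handle [(0.84, [361.0, 165.0, 416.0, 252.0])]
(540, -18, 90) [266.2 244.7]
(464, 118, 136) [399.4 185.7]
(545, 105, 110) [374.3 251.9]
(562, -223, 144) [ 70.3 290.1]
```

View pics/w1.png

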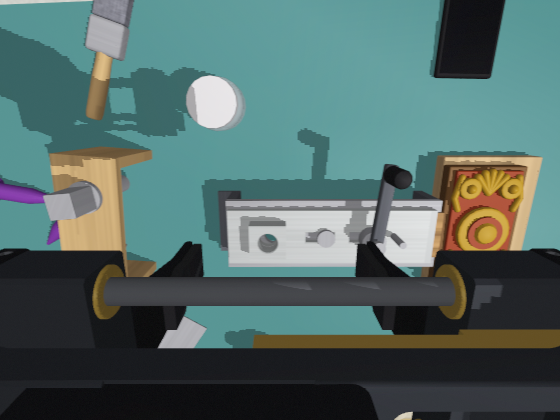

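The wrist picture shows the bore mouth at about (268,242), the knob top at (400,179), and the pivot near (368,238). The drift is hidden by the gripper. I'll fit the bore properly.

Run:
```python
from h import *
m=eyes.camera_model('wrist')
im=cv2.imread('pics/w1.png')
big=cv2.resize(im[215:275,225:445],(792,216),interpolation=cv2.INTER_CUBIC)
t=cv2.imread('pics/top1.png'); 
t2=cv2.resize(t[200:250,195:295],(792,384),interpolation=cv2.INTER_CUBIC)
cv2.imwrite('pics/crop2.png',np.vstack([big,t2]))
print('hole',px2w('wrist',268,242,90,m).round(1),'knob',px2w('wrist',401,179,136,m).round(1))
```

```text
hole [536.4 -10.3  90. ] knob [456.3 123.6 136. ]
```

View pics/crop2.png

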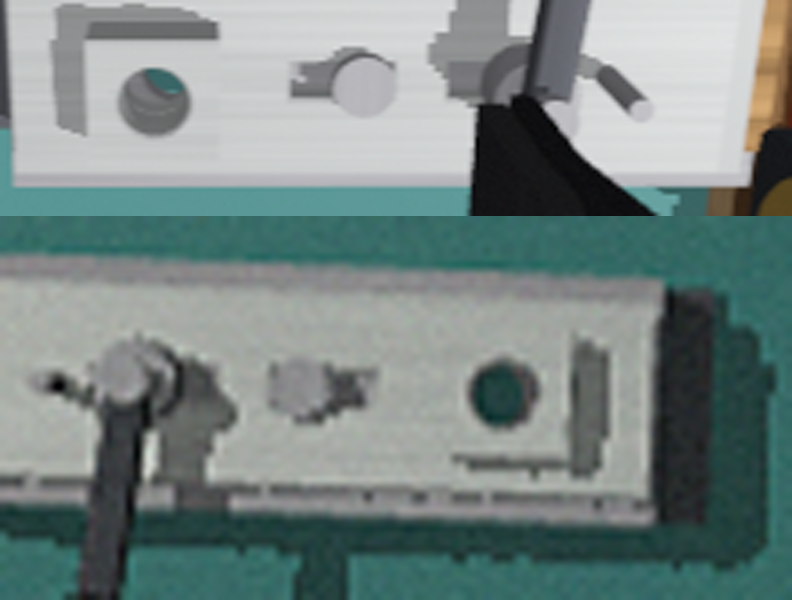

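Call:
play_rows(
  motion=[
    [[87,0.6,-0.9,0,0],[87,0.4,-0.9,0,0],[87,0,-0.7,0,0],[87,0,0,0,0]],
  ],
)

```text
time: 3.12
tool_pos: [525.0, -123.4, 248.7]
ee_rot: [-3.14, -0.001, 3.11]
contact_force: [0.1, 1.0, -0.6]
finger_gap: 87.3
grip_force: 0.0
```

Run:
```python
from h import *
ms=eyes.camera_model('scene'); mt=eyes.camera_model('top')
print('hole scene',px2w('scene',297.6,204.2,90,ms).round(1),'top',px2w('top',258.2,222.2,90,mt).round(1))
print('drift scene',px2w('scene',209.9,211.4,144,ms).round(1))
o=ctrl.get_obs(); p=o['tool_pos']; print(p)
mw=eyes.camera_model('wrist'); mw['T']=np.array(mw['T'])
cap('wrist','w2.png')
d=eyes.cut_out('wrist','drift'); print([(x['confidence'],(np.array(x['extent'])*[560,420,560,420]).round(0).tolist()) for x in d])
R=cv2.Rodrigues(np.array([0,0,0.]))[0]
for s in(-43.5,43.5): print('tip',w2px('wrist',p+np.array([0,s,0]),mw).round(1))
cap('top','t2.png')
print('tcp in top',w2px('top',p,mt).round(1), 'body', w2px('top',p+[0,0,70],mt).round(1))
a=cv2.imread('pics/w2.png'); b=cv2.imread('pics/t2.png')
cv2.imwrite('pics/c3.png',np.hstack([cv2.resize(a,(480,360)),cv2.resize(b[190:310,240:340],(300,360),interpolation=cv2.INTER_CUBIC)]))
```

```text
hole scene [542.  -15.7  90. ] top [540.9 -17.7  90. ]
drift scene [ 561.2 -220.3  144. ]
[ 525.01204733 -123.36840601  248.65260641]
[(0.76, [34.0, 134.0, 142.0, 166.0]), (0.6, [173.0, 214.0, 209.0, 250.0]), (0.6, [51.0, 222.0, 144.0, 262.0]), (0.58, [126.0, 159.0, 162.0, 207.0]), (0.24, [303.0, 112.0, 560.0, 250.0])]
tip [211.9 245.9]
tip [347.4 241.9]
tcp in top [301.1 227.5] body [303.4 227.1]
```

View pics/c3.png

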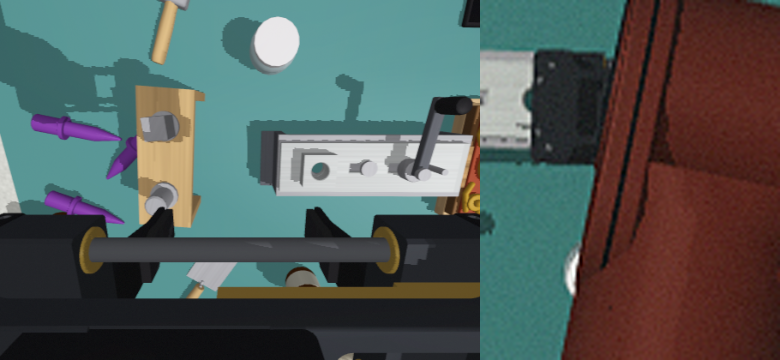

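The wrist picture shows the round drift at about (190,232) full scale, beyond the left finger. The bore is at about (373,198), and the finger tips straddle column 280.

Run:
```python
from h import *
m=eyes.camera_model('wrist')
print('hole',px2w('wrist',373.3,198.3,90,m).round(1))
for p in [(541,-17,90),(536,-10,90),(562,-222,144),(562,-222,106),(473,-216,144)]: print(p,w2px('wrist',p,m).round(1))
im=cv2.imread('pics/w2.png')
g=im.astype(int); 
# dark-ish / teal hole blob inside the light plate
s=im[180:215,355:392]; print(s.mean(2).astype(int)[::3,::3])
def prow(x,y,h): pass
```

```text
hole [536.4 -12.6  90. ]
(541, -17, 90) [369.2 202.3]
(536, -10, 90) [375.6 197.9]
(562, -222, 144) [177.9 241.3]
(562, -222, 106) [188.5 228.8]
(473, -216, 144) [173.2 150.9]
[[103 107 106 107 107 106 107 106 106 106 106 106 108]
 [167 211 211 211 212 213 213 213 214 214 215 215 216]
 [178 212 212 212 213 213 214 214 215 215 216 216 217]
 [183 212 212 212 213 208 160 175 212 216 216 217 217]
 [194 212 212 213 123  88  87  90  92 181 215 216 216]
 [202 213 213 165  88  88  88  92  96 102 217 219 220]
 [208 211 212  88  88  88  87  96  94  93 201 216 217]
 [208 208 208 121  90  90 103 112  99  94 204 213 213]
 [208 208 209 126 107 108 110 102  99 130 213 213 214]
 [211 211 211 205 105 105 105 105 123 214 216 216 215]
 [208 207 208 209 209 182 166 189 210 211 211 212 212]
 [209 210 209 211 211 212 212 213 213 213 214 215 213]]
```

Call:
play_rows(
  motion=[
    [[87,0.4,-0.8,0,0],[87,0.28,-0.8,0,0],[87,0,-0.32,0,0],[87,0,0,0,0]],
  ],
)

```text
time: 3.78
tool_pos: [558.8, -217.1, 248.6]
ee_rot: [3.142, -0.001, 3.112]
contact_force: [0.4, 0.5, 1.2]
finger_gap: 86.8
grip_force: 0.0
```

Run:
```python
from h import *
m=eyes.camera_model('wrist'); print(ctrl.get_obs()['tool_pos'].round(1)); cap('wrist','w3.png')
print([(x['confidence'],(np.array(x['extent'])*[560,420,560,420]).round(0).tolist()) for x in eyes.look_for('wrist','drift')])
for p in [(562,-222,144),(556,-215,144),(473,-216,144)]: print(p,w2px('wrist',p,m).round(1))
```

```text
[ 558.8 -217.1  248.6]
[(0.97, [190.0, 116.0, 247.0, 183.0]), (0.79, [261.0, 180.0, 288.0, 214.0]), (0.76, [116.0, 197.0, 203.0, 241.0]), (0.61, [102.0, 104.0, 208.0, 138.0])]
(562, -222, 144) [274.4 206.5]
(556, -215, 144) [281.5 200.3]
(473, -216, 144) [277.8 109.9]
```

View pics/w3.png

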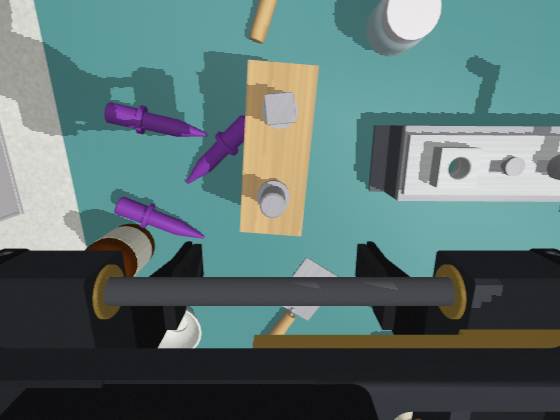

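The wrist picture shows the drift's head at about (273,201), consistent with y ≈ -223 and x ≈ 556–562. The square pin is at (280,109). I'll descend and grip.

Call:
play_rows(
  motion=[
    [[87,0,-0.06,-0.6,0],[87,0,0,-0.8,0],[87,0,0,-0.8,0],[87,0,0,-0.5,0],[87,0,0,0,0]],
  ],
)

```text
time: 4.5
tool_pos: [558.2, -217.8, 112.4]
ee_rot: [3.14, -0.003, 3.115]
contact_force: [0.5, 0.5, 1.3]
finger_gap: 87.2
grip_force: 0.0
```

Call:
play_rows(
  motion=[
    [[10,0,0,0,0],[10,0,0,0,0],[10,0,0,0,0],[10,0,0,0,0],[10,0,0,0,0]],
  ],
  force=40,
)

```text
time: 5.12
tool_pos: [559.1, -220.4, 114.0]
ee_rot: [-3.142, 0.0, 3.113]
contact_force: [-0.1, -0.2, 0.5]
finger_gap: 44.9
grip_force: 0.0
```

Call:
play_rows(
  motion=[
    [[10,0,0,0,0],[10,0,0,0,0],[10,0,0,0,0],[10,0,0,0,0],[10,0,0,0,0]],
  ],
)

```text
time: 5.75
tool_pos: [559.2, -220.7, 114.0]
ee_rot: [-3.141, 0.0, 3.113]
contact_force: [-0.4, -2.0, 1.6]
finger_gap: 23.6
grip_force: 40.0
```

Call:
play_rows(
  motion=[
    [[10,0,0,0.3,0],[10,0,0,0.5,0],[10,0,0,0.7,0],[10,0,0,0.7,0],[10,0,0,0,0]],
  ],
)

```text
time: 6.38
tool_pos: [560.4, -220.6, 227.1]
ee_rot: [-3.141, 0.005, 3.113]
contact_force: [0.6, -0.5, -2.9]
finger_gap: 24.0
grip_force: 39.9
```

Call:
play_rows(
  motion=[
    [[10,-0.1,0.8,0.1,0],[10,-0.1,0.9,0,0],[10,-0.1,0.9,0,0],[10,0,0.8,0,0],[10,0,0,0,0]],
  ],
)

```text
time: 7.0
tool_pos: [543.5, -45.7, 227.9]
ee_rot: [3.14, -0.002, 3.119]
contact_force: [-0.4, -0.5, -2.7]
finger_gap: 23.8
grip_force: 40.0
```

Run:
```python
from h import *
m=eyes.camera_model('wrist'); p=ctrl.get_obs()['tool_pos']; print(p.round(1)); cap('wrist','w4.png');a=cap('top','t4.png');s=cap('scene','s4.png')
w=cv2.imread('pics/w4.png')
cv2.imwrite('pics/c4.png',np.vstack([np.hstack([cv2.resize(w[60:270,200:480],(400,300)),cv2.resize(s[130:250,190:350,::-1],(400,300))]),cv2.resize(w[150:225,260:460],(800,300),interpolation=cv2.INTER_CUBIC)]))
print('tip',w2px('wrist',p-[0,0,92],m).round(1))
for q in [(541,-17,90),(536,-12,90)]: print(q,w2px('wrist',q,m).round(1))
```

```text
[543.5 -45.7 227.9]
tip [279.2 206.7]
(541, -17, 90) [306.  192.7]
(536, -12, 90) [310.7 188. ]
```

View pics/c4.png

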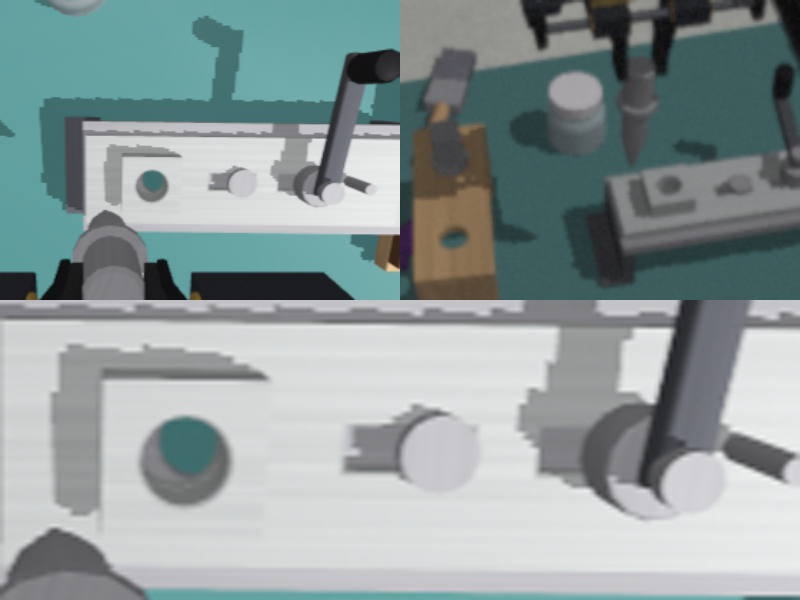

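The crops show the drift held, with its tip at wrist (274,207). The bore is at wrist (306.5,190.5), which now agrees with the outside cameras. I'll check the drift's lean against the scene view.

Run:
```python
from h import *
p=ctrl.get_obs()['tool_pos']
for h in(0,38,83): print(h,w2px('scene',p+[0,0,h-92]).round(1))
print('tip y-5',w2px('scene',p+[0,-5,-92]).round(1))
s=cv2.imread('pics/s4.png')
cv2.imwrite('pics/c5.png',cv2.resize(s[140:220,245:325],(600,600),interpolation=cv2.INTER_CUBIC))
m=eyes.camera_model('wrist')
print('hole',px2w('wrist',306.5,190.5,90,m).round(1),'knob',px2w('wrist',200+374*.7,60+66*.7,136,m).round(1),'knob top cam',px2w('top',205,251.5,136).round(1))
print('tip at z136',px2w('wrist',273.8,208.5,136,m).round(1))
```

```text
0 [283.6 194.4]
38 [283.9 183. ]
83 [284.4 168.5]
tip y-5 [281.5 194.7]
hole [539.2 -22.2  90. ] knob [460.  106.4 136. ] knob top cam [463.8 117.  136. ]
tip at z136 [545.4 -56.4 136. ]
```

View pics/c5.png

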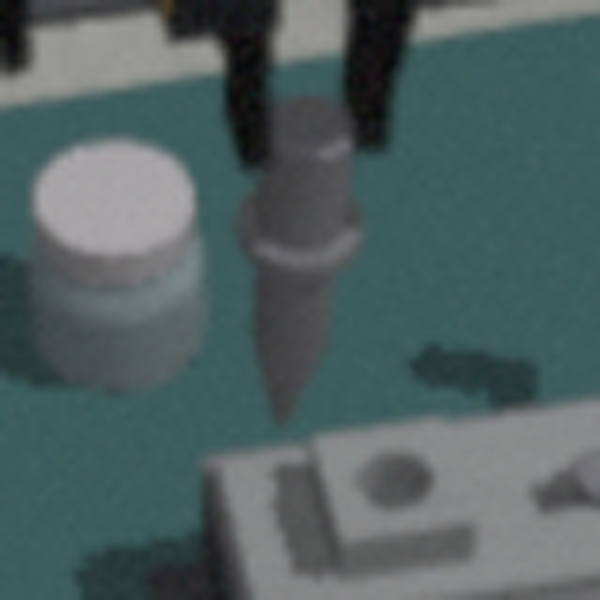

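Call:
play_rows(
  motion=[
    [[10,-0.1,0.5,-0.3,0],[10,0,0.2,-0.3,0],[10,0,0,0,0],[10,0,0,0,0]],
  ],
)

```text
time: 7.65
tool_pos: [539.3, -16.7, 199.1]
ee_rot: [-3.141, 0.0, 3.111]
contact_force: [0.6, -0.0, -2.5]
finger_gap: 23.3
grip_force: 39.9
```

Run:
```python
from h import *
o=ctrl.get_obs(); p=o['tool_pos']; m=eyes.camera_model('wrist');print(p.round(1),o['contact_force'].round(1)); cap('wrist','w6.png')
w=cv2.imread('pics/w6.png')
cv2.imwrite('pics/c6.png',cv2.resize(w[150:270,220:340],(600,600),interpolation=cv2.INTER_CUBIC))
print('tip',w2px('wrist',p-[0,0,92],m).round(1))
for q in [(540,-17,90)]: print(q,w2px('wrist',q,m).round(1))
```

```text
[539.3 -16.7 199.1] [ 0.6 -0.  -2.5]
tip [279.5 206.5]
(540, -17, 90) [279.2 202.6]
```

View pics/c6.png

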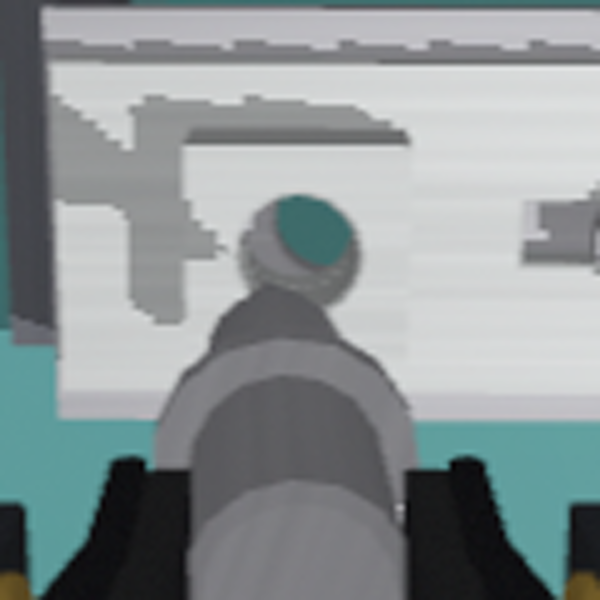

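The crop shows the tip at about (275,209), roughly 10 px below the bore centre at (280,200.6). The tip is about 4 mm to -y and 3 mm to +x, so I'll shift and lower.

Call:
play_rows(
  motion=[
    [[10,-0.04,0.08,-0.1,0],[10,0,0,-0.25,0],[10,0,0,-0.25,0],[10,0,0,-0.2,0],[10,0,0,0,0]],
  ],
)

```text
time: 8.32
tool_pos: [536.4, -11.5, 157.8]
ee_rot: [-3.141, -0.002, 3.113]
contact_force: [0.5, -0.2, -2.9]
finger_gap: 23.5
grip_force: 39.9
```

Call:
play_rows(
  motion=[
    [[10,0.02,0,-0.1,0],[10,0,0,-0.1,0],[10,0,0,-0.1,0],[10,0,0,0,0]],
  ],
)

```text
time: 8.82
tool_pos: [537.7, -11.6, 143.4]
ee_rot: [-3.141, -0.001, 3.113]
contact_force: [-0.3, -1.2, -2.6]
finger_gap: 23.8
grip_force: 40.0
```

Call:
play_rows(
  motion=[
    [[10,0,0.01,-0.08,0],[10,0,0.01,-0.08,0],[10,0,0.01,-0.08,0],[10,0,0,0,0]],
  ],
)

```text
time: 9.32
tool_pos: [537.7, -9.8, 131.3]
ee_rot: [-3.141, -0.001, 3.113]
contact_force: [-0.6, -2.0, -3.0]
finger_gap: 23.9
grip_force: 40.0
```

Call:
play_rows(
  motion=[
    [[10,0,0.02,-0.08,0],[10,0,0.02,-0.08,0],[10,0,0.02,-0.08,0],[10,0,0,0,0]],
  ],
)

```text
time: 9.82
tool_pos: [537.6, -6.9, 119.2]
ee_rot: [-3.141, -0.001, 3.113]
contact_force: [-0.1, -2.5, -2.3]
finger_gap: 24.0
grip_force: 40.1
```

Call:
play_rows(
  motion=[
    [[10,0,0,-0.08,0],[10,0,0,-0.08,0],[10,0,0,-0.08,0],[10,0,0,0,0]],
  ],
)

```text
time: 10.32
tool_pos: [537.6, -6.7, 107.2]
ee_rot: [-3.141, -0.001, 3.113]
contact_force: [-0.7, -1.7, -4.3]
finger_gap: 23.6
grip_force: 40.0
```

Call:
play_rows(
  motion=[
    [[10,0,0,-0.06,0],[10,0,0,-0.04,0],[10,0,0,0,0]],
  ],
)

```text
time: 10.7
tool_pos: [538.6, -7.0, 103.8]
ee_rot: [3.141, 0.001, 3.112]
contact_force: [-4.8, -2.3, 8.2]
finger_gap: 23.9
grip_force: 40.0
```

Run:
```python
from h import *
o=ctrl.get_obs(); p=o['tool_pos']; m=eyes.camera_model('wrist');print(p.round(1),o['contact_force'].round(1)); cap('wrist','w7.png');cap('scene','s7.png')
w=cv2.imread('pics/w7.png');s=cv2.imread('pics/s7.png')
cv2.imwrite('pics/c7.png',np.hstack([cv2.resize(w[130:270,210:350],(400,400),interpolation=cv2.INTER_CUBIC),cv2.resize(s[140:240,260:360],(400,400),interpolation=cv2.INTER_CUBIC)]))
```

```text
[538.6  -7.  103.8] [-4.8 -2.3  8.2]
```

View pics/c7.png

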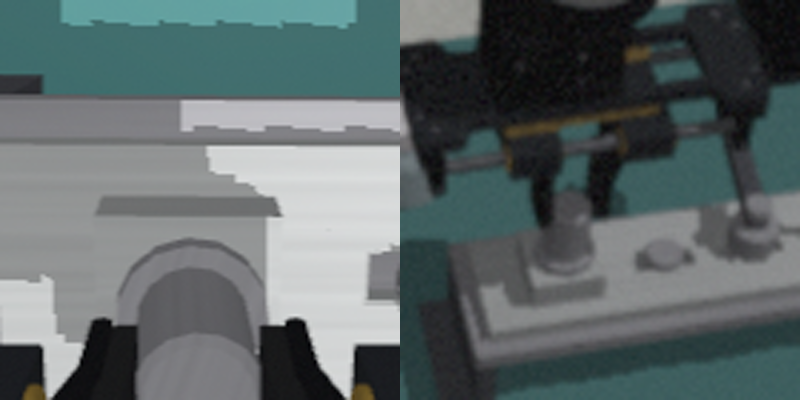

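The drift is in contact at TCP z 103.8, where home predicts about 104, and the collar looks seated on the block. That makes 11 pictures viewed against a limit of 10, so I'll use no more and rely on touch and numbers. Now I'll release it and press on the top to make sure it sits flat.

Call:
play_rows(
  motion=[
    [[45,0,0,0,0],[45,0,0,0,0],[45,0,0,0,0],[45,0,0,0.6,0],[45,0,0,0.6,0]],
  ],
)

```text
time: 11.42
tool_pos: [537.9, -6.6, 163.4]
ee_rot: [-3.141, -0.001, 3.113]
contact_force: [0.0, -0.1, 0.2]
finger_gap: 44.6
grip_force: 0.0
```

Call:
play_rows(
  motion=[
    [[0,0,0,0,0],[0,0,0,0,0],[0,0,0,0,0],[0,0,0,0,0],[0,0,0,0,0]],
  ],
  force=20,
)

```text
time: 12.05
tool_pos: [537.9, -6.9, 162.5]
ee_rot: [-3.141, -0.001, 3.113]
contact_force: [0.6, -0.4, 0.2]
finger_gap: 4.5
grip_force: 0.0
```

Call:
play_rows(
  motion=[
    [[0,0,0,-0.3,0],[0,0,0,-0.1,0],[0,0,0,0,0],[0,0,0,0,0]],
  ],
)

```text
time: 12.55
tool_pos: [538.2, -6.9, 142.9]
ee_rot: [-3.142, 0.0, 3.113]
contact_force: [-0.4, 0.5, -1.1]
finger_gap: 0.3
grip_force: 0.0
```

Call:
play_rows(
  motion=[
    [[0,0,0,-0.12,0],[0,0,0,-0.06,0],[0,0,0,0,0]],
  ],
)

```text
time: 12.92
tool_pos: [537.9, -6.9, 133.5]
ee_rot: [-3.141, -0.001, 3.113]
contact_force: [-0.8, -0.6, -0.2]
finger_gap: 0.8
grip_force: 0.0
```

Call:
play_rows(
  motion=[
    [[0,0,0,-0.04,0],[0,0,0,0,0],[0,0,0,0,0]],
  ],
)

```text
time: 13.3
tool_pos: [538.1, -6.9, 131.9]
ee_rot: [-3.142, 0.0, 3.113]
contact_force: [-0.0, 0.2, -0.1]
finger_gap: 0.2
grip_force: 0.0
```

Call:
play_rows(
  motion=[
    [[0,0,0,-0.04,0],[0,0,0,0,0],[0,0,0,-0.04,0],[0,0,0,0,0]],
  ],
)

```text
time: 13.8
tool_pos: [538.0, -6.8, 127.7]
ee_rot: [-3.141, -0.0, 3.113]
contact_force: [0.5, 0.3, -0.6]
finger_gap: 0.9
grip_force: 0.0
```

Run:
```python
from h import *
o=ctrl.get_obs();print(o['tool_pos'].round(1),o['contact_force'].round(1))
m=eyes.camera_model('wrist');ms=eyes.camera_model('scene');cap('wrist','w8.png');cap('scene','s8.png')
for c in('wrist','scene'):
  print(c,[(round(x['confidence'],2),(np.array(x['extent'])*[560,420,560,420]).round(0).tolist()) for x in eyes.look_for(c,'drift')])
for c,mm in(('wrist',m),('scene',ms)):
  print(c,[w2px(c,(538.5,-8,z),mm).round(1).tolist() for z in(134,90,93)])
```

```text
[538.   -6.8 127.7] [ 0.5  0.3 -0.6]
wrist [(0.96, [257.0, 206.0, 302.0, 252.0]), (0.39, [407.0, 91.0, 531.0, 247.0])]
scene [(0.77, [167.0, 219.0, 196.0, 258.0]), (0.68, [124.0, 265.0, 174.0, 286.0]), (0.66, [121.0, 223.0, 176.0, 240.0]), (0.65, [295.0, 191.0, 309.0, 210.0]), (0.54, [277.0, 188.0, 388.0, 225.0])]
wrist [[277.7, 248.6], [278.0, 225.9], [278.0, 227.2]]
scene [[301.3, 190.2], [300.3, 202.5], [300.4, 201.7]]
```

Run:
```python
from h import *
from scipy.optimize import least_squares
m=eyes.camera_model('wrist'); o=ctrl.get_obs();print(o['tool_pos'].round(1)); im=cap('wrist','w9.png')
M=eyes.cut_out('wrist','drift')[0]['pixels'].astype(bool)
ys,xs=np.where(M); print(M.sum(),xs.min(),xs.max(),ys.min(),ys.max())
for r in range(ys.min(),ys.max()+1,4): c=np.where(M[r])[0]; print(r,c.min(),c.max(),end='; ')
pts=[]
for c in range(xs.min()+1,xs.max()):
    r=np.where(M[:,c])[0].min()
    if r<232: pts.append((c+.5,r))
for z in(96,102,108):
    W=np.array([px2w('wrist',u,v,z,m)[:2] for u,v in pts])
    s=least_squares(lambda q:np.hypot(*(W-q[:2]).T)-q[2],[540,-8,18]); print('\n',z,s.x.round(1),round(np.sqrt(2*s.cost/len(W)),2))
g=im.mean(2).astype(int)
for r in range(196,262,3): print(r,g[r,244:316:4])
```

```text
[538.1  -6.9 127.9]
1570 253 300 204 249
204 275 277; 208 263 289; 212 258 293; 216 256 297; 220 255 299; 224 253 299; 228 253 300; 232 253 299; 236 255 298; 240 257 296; 244 257 262; 248 257 261; 
 96 [537.6  -8.9  17.3] 0.23

 102 [535.6  -8.8  16.8] 0.23

 108 [533.5  -8.7  16.4] 0.22
196 [148 108 108 109 109 109 109 108 109 108 109 108 109 108 108 144 213 213]
199 [146 144 144 144 144 144 143 143 144 202 203 203 203 203 202 203 211 211]
202 [148 147 147 146 146 147 147 147 147 206 206 206 206 206 207 207 214 215]
205 [144 146 146 146 146 146 135  93  94  94 146 206 207 207 206 207 209 210]
208 [142 148 147 148 148  93 125 124 127 128 162  96 207 207 208 208 205 206]
211 [146 146 146 146  90 127 127 125 126 128 161 182 117 206 206 207 210 211]
214 [146 147 147 128 127 126 119  94  92  94 156 182 182 189 206 206 207 207]
217 [141 147 147 117 130 117  91  93  91  93  92 128 182 172 207 207 204 204]
220 [145 146 146 126 129  89  90  92  91  93  91  89 181 188 207 207 206 206]
223 [147 147 138 126 111  88  90  93  91  92  91  89 137 188 204 208 209 210]
226 [145 144 138 128  86  89  91  93  90  92  91  89  98 187 196 205 209 209]
229 [146 142 136 129  86  90  91 106 112 100  91  89  84 183 192 205 208 207]
232 [143 143 137 128  87 101 117 121 119 120 120  88  85 182 197 204 206 205]
235 [143 206 184 127  95 119 123 124 125 125 122 118  84 183 208 209 210 209]
238 [146 204 204 152 115 125 125 123 126 126 124 123 116 185 207 209 210 210]
241 [143 201 201 149 117  89  81 122 126 125 124 124  45 184 201 205 208 208]
244 [202 201 201 128 124  16  16  28  27  60  27  22  14 165 201 204 208 209]
247 [202 205 205 127 125  14  13  23  23  59  23  19  17 134 206 208 210 211]
250 [133 133 133  89  81  17  15  23  23  58  24  21  16  59 133 136 140 141]
253 [27 27 29 28 28 16 15 24 23 59 24 23 14 25 28 27 27 28]
256 [28 27 27 27 27 13 17 23 24 84 23 23 14 25 27 27 27 27]
259 [28 28 27 29 29 17 15 22 23 85 23 25 14 25 28 28 28 30]
```

Run:
```python
from h import *
m=eyes.camera_model('wrist'); print(ctrl.get_obs()['tool_pos'].round(1))
for z in(134,130,126,122): print('head near edge',z,w2px('wrist',(537.8-13,-8.9,z),m).round(1),'halfw',[round(float(w2px('wrist',(537.8,-8.9+s*13,z),m)[0]),1) for s in(-1,1)])
for z in(96,92,88,84): print('collar near',z,w2px('wrist',(537.8-18,-8.9,z),m).round(1),[round(float(w2px('wrist',(537.8,-8.9+s*18,z),m)[0]),1) for s in(-1,1)])
for x in (538-9.5,538): print('finger',w2px('wrist',(x,-6.9,127.9),m).round(1))
# block top edges (z=90) : near edge row 198-199
print('block near edge z=90', w2px('wrist',(538-22,-8.9,90),m).round(1),'z70',w2px('wrist',(538-35,-8.9,70),m).round(1))
```

```text
[538.1  -6.8 127.9]
head near edge 134 [275.5 227.4] halfw [255.4, 297.1]
head near edge 130 [275.6 225.4] halfw [255.8, 296.7]
head near edge 126 [275.7 223.4] halfw [256.3, 296.4]
head near edge 122 [275.7 221.4] halfw [256.7, 296.1]
collar near 96 [275.9 203.8] [252.4, 301.0]
collar near 92 [276.  202.5] [252.8, 300.6]
collar near 88 [276.  201.1] [253.3, 300.3]
collar near 84 [276.1 199.9] [253.7, 300.0]
finger [279.  229.8]
finger [279.4 243.7]
block near edge z=90 [275.8 196.8] z70 [275.6 175. ]
```

Numerically the drift sits home: collar centre is (537.6,-8.9) at z ≈ 96, and the head top edge fits z ≈ 134. The fingertips evidently end above the nominal TCP, so I'll keep lowering in small steps until they touch.

Call:
play_rows(
  motion=[
    [[0,0,-0.04,-0.05,0],[0,0,0,-0.04,0],[0,0,0,0,0]],
  ],
)

```text
time: 14.48
tool_pos: [537.9, -8.9, 123.1]
ee_rot: [-3.141, -0.0, 3.113]
contact_force: [-0.8, -0.8, 0.5]
finger_gap: 0.4
grip_force: 0.0
```

Call:
play_rows(
  motion=[
    [[0,0,0,-0.04,0],[0,0,0,0,0],[0,0,0,0,0]],
  ],
)

```text
time: 14.85
tool_pos: [538.1, -8.8, 121.4]
ee_rot: [-3.142, 0.0, 3.113]
contact_force: [-0.3, 1.3, -0.9]
finger_gap: 0.4
grip_force: 0.0
```

Call:
play_rows(
  motion=[
    [[0,0,0,-0.04,0],[0,0,0,0,0],[0,0,0,0,0]],
  ],
)

```text
time: 15.22
tool_pos: [538.1, -8.9, 119.3]
ee_rot: [-3.142, -0.0, 3.113]
contact_force: [0.5, 0.1, -0.5]
finger_gap: 0.3
grip_force: 0.0
```

Call:
play_rows(
  motion=[
    [[0,0,0,-0.04,0],[0,0,0,0,0],[0,0,0,0,0]],
  ],
)

```text
time: 15.6
tool_pos: [538.1, -8.9, 117.3]
ee_rot: [-3.141, -0.0, 3.113]
contact_force: [-0.1, -0.3, 0.6]
finger_gap: 0.4
grip_force: 0.0
```

Call:
play_rows(
  motion=[
    [[0,0,0,-0.04,0],[0,0,0,0,0],[0,0,0,0,0]],
  ],
)

```text
time: 15.98
tool_pos: [538.1, -8.9, 115.3]
ee_rot: [-3.142, -0.0, 3.113]
contact_force: [0.5, 0.6, -0.1]
finger_gap: 0.4
grip_force: 0.0
```

Call:
play_rows(
  motion=[
    [[0,0,0,-0.03,0],[0,0,0,0,0],[0,0,0,0,0]],
  ],
)

```text
time: 16.35
tool_pos: [538.1, -8.9, 113.8]
ee_rot: [-3.142, 0.0, 3.113]
contact_force: [-0.1, -0.4, 0.3]
finger_gap: 0.4
grip_force: 0.0
```

Run:
```python
from h import *
print(ctrl.get_obs()['tool_pos'].round(1),ctrl.get_obs()['contact_force'].round(1)); m=eyes.camera_model('wrist');im=cap('wrist','w10.png')
print('head',w2px('wrist',(524.8,-8.9,134),m).round(1))
g=im.mean(2).astype(int)
for r in range(196,262,3): print(r,g[r,244:316:4])
s=cap('scene','s10.png').mean(2).astype(int)
for r in range(160,212,2): print(r,s[r,285:318:2])
```

```text
[538.1  -8.9 113.8] [-0.1 -0.4  0.3]
head [278.8 235.5]
196 [147 147 112 112 112 111 112 111 111 116 122 121 121 122 122 134 194 212]
199 [147 126 110 110 109 110 110 109 109 109 110 109 109 109 109 108 146 214]
202 [146 127 126 126 126 126 126 126 117 117 117 116 116 136 136 136 136 211]
205 [149 145 145 145 145 145 144 145 145 145 144 144 145 204 204 204 205 214]
208 [149 149 149 148 149 149 149 148 148 149 148 148 148 208 208 208 209 213]
211 [144 146 147 147 147 147 121  93 104  99  94  95 147 208 208 208 208 207]
214 [144 148 148 149 149 109 127 128 126 126 129 129  91 209 209 209 209 208]
217 [147 147 147 147 107 129 126 127 128 127 128 129 126  99 207 208 208 210]
220 [146 147 147 148 127 129 127  91  93  93  94 123 126 126 189 207 207 207]
223 [143 148 148 134 127 128  90  91  94  93  94  92 114 125 173 208 209 205]
226 [145 147 147 123 129  93  90  90  94  92  92  92  89 125 189 208 209 206]
229 [148 148 148 127 130  88  89  91  93  93  93  91  89 110 189 205 208 212]
232 [145 144 144 126 119  88  91  91  94  92  93  91  89  98 187 197 205 210]
235 [147 143 143 127 110  89  
[... 1552 characters left out ...]
 69 29 43 49 67 70 72 54 50 55 81]
194 [ 82  84  85  83  83  77  67  89 113 116 110  84  87  75  90 100 112]
196 [ 81  85  83  82  83  68  63  70  82  86  89 132 137 136 141 141 141]
198 [ 83  85  83  85  85  67  59  67  71  84  88 135 140 141 140 140 137]
200 [ 85  84  78  89  82  63  65  66  74  82  92 123 141 139 142 141 141]
202 [ 86  86  71  86  75  67  63  69  78  83  94 117 137 142 140 141 141]
204 [ 87  84  76  76  74  77  72  72  80  91 110 113 138 141 140 140 136]
206 [ 88  89  82  75  99  81 104 101 108 107 111 122 136 137 140 136 138]
208 [ 87  86  85  77 133 124  99  93  92 100 126 137 130 135 142 142 140]
210 [ 98  86  85  73 120 133 132 126 121 110 105 100  98 116 136 138 138]
```

Call:
play_rows(
  motion=[
    [[0,0,0,-0.04,0],[0,0,0,0,0],[0,0,0,0,0]],
  ],
)

```text
time: 16.82
tool_pos: [538.1, -8.8, 111.8]
ee_rot: [-3.142, -0.0, 3.113]
contact_force: [-0.2, -0.0, -0.4]
finger_gap: 0.7
grip_force: 0.0
```

Call:
play_rows(
  motion=[
    [[0,0,0,-0.04,0],[0,0,0,0,0],[0,0,0,0,0]],
  ],
)

```text
time: 17.2
tool_pos: [538.4, -8.8, 110.7]
ee_rot: [3.141, 0.001, 3.113]
contact_force: [-3.1, -1.3, 11.0]
finger_gap: 0.5
grip_force: 4.9
```

Call:
play_rows(
  motion=[
    [[0,0,0,-0.03,0],[0,0,0,0,0],[0,0,0,0,0]],
  ],
)

```text
time: 17.58
tool_pos: [538.8, -8.9, 110.6]
ee_rot: [3.14, 0.001, 3.113]
contact_force: [-8.8, 0.5, 24.1]
finger_gap: 0.1
grip_force: 12.2
```

The drift is home: 24 N moves it no further (0.1 mm). Next is the knob at about (457.5,118), with the pivot at about (541,111).

Call:
play_rows(
  motion=[
    [[0,0,0,0.8,0],[50,-0.3,0.5,0.1,0],[50,-0.6,0.9,0,0],[50,-0.5,0.8,0,0],[50,-0.2,0.34,0,0]],
  ],
)

```text
time: 18.2
tool_pos: [456.6, 120.7, 153.3]
ee_rot: [3.141, -0.0, 3.116]
contact_force: [0.5, -0.7, 0.0]
finger_gap: 32.3
grip_force: 0.0
```

Call:
play_rows(
  motion=[
    [[50,0,0,0,0],[50,0,0,0,0]],
  ],
)

```text
time: 18.45
tool_pos: [458.6, 117.2, 153.4]
ee_rot: [-3.141, 0.0, 3.112]
contact_force: [0.2, 0.0, -1.0]
finger_gap: 47.6
grip_force: 0.0
```

Run:
```python
from h import *
print(ctrl.get_obs()['tool_pos'].round(1)); m=eyes.camera_model('wrist');im=cap('wrist','w11.png')
for q in[(457.5,118,136),(541,111,102)]: print(w2px('wrist',q,m).round(1))
for n in('handle_knob','drift'): print(n,[(round(x['confidence'],2),(np.array(x['extent'])*[560,420,560,420]).round(0).tolist()) for x in eyes.look_for('wrist',n)[:2]])
g=im.mean(2).astype(int)
for r in range(180,262,4): print(r,g[r,240:330:4])
```

```text
[458.6 117.2 153.4]
[280.6 232.9]
[275.2 309.8]
handle_knob [(0.88, [260.0, 202.0, 299.0, 324.0])]
drift []
180 [153 154 154 153 154 154 155 155 156 155 156 156 157 156 157 157 158 158
 158 158 158 159 159]
184 [153 153 154 154 154 155 155 155 155 155 156 156 156 157 157 157 158 158
 158 159 158 158 159]
188 [153 153 153 154 154 154 154 155 156 156 155 156 156 156 157 157 157 157
 158 158 158 158 159]
192 [152 153 154 154 153 154 155 155 154 156 155 155 156 156 156 156 157 157
 157 158 158 158 159]
196 [153 153 153 153 154 154 154 154 155 155 155 155 155 156 156 156 157 157
 157 157 158 158 159]
200 [152 153 153 153 153 153 154 154 154 154 155 155 155 155 156 156 156 157
 157 157 158 158 158]
204 [152 152 153 153 153 153 155 154 154 155  63 101 135 155 156 156 156 157
 157 157 158 158 158]
208 [152 152 153 153 153 153 154 154 154 144  79  73 100  86 156 156 156 157
 157 157 157 158 158]
212 [104 152 134 104 104 153 154 104 104  54  24  23  22  24 155 156 104 104
 157 157 157 159 158]
216 [103 103 103 103 103 102 102 102 103  22  24  23  23  24  51 103 103 102
 102 102 102 103 104]
22
[... 386 characters left out ...]
03 103]
236 [102 102 102 103 103 103 102 102  81  30  30  31  31  30  30 102 102 102
 102 102 102 102 103]
240 [103 102 102 102 102 102 103 102 102  39  44  38  31  28  57 102 102 103
 102 102 102 102 102]
244 [106 106 106 105 105 105 105 105 105 118  84  43  45  92 105 106 106 106
 106 107 106  31  31]
248 [204 142 142 141 141 141 179 203 191 121 118 122 123 204 203 204 204 204
 205 205 205  30  29]
252 [144 141 142 142 142 141 179 204 173 118 120 122 124 206 183 144 206 206
 206 207 145  27  29]
256 [125 125 125 125 125 125 126 126  94 118 120 123 119 126 126 126 126 127
 127 127 127  26  30]
260 [228 228 228 166 166 166 165 166 102 118 120 124 173 229 229 229 230 230
 229 230 230  26  29]
```

The knob top is at wrist (285,233), so y ≈ 121.5 and x ≈ 457.5. I'll lower and grip it lightly.

Call:
play_rows(
  motion=[
    [[50,0,0.08,-0.4,0],[50,0,0,-0.5,0],[50,0,0,-0.32,0],[50,0,0,0,0]],
  ],
)

```text
time: 19.1
tool_pos: [457.6, 121.4, 91.5]
ee_rot: [-3.14, -0.002, 3.112]
contact_force: [-1.1, 0.6, -0.5]
finger_gap: 50.0
grip_force: 0.0
```

Call:
play_rows(
  motion=[
    [[10,0,0,0,0],[10,0,0,0,0],[10,0,0,0,0],[10,0,0,0,0],[10,0,0,0,0]],
  ],
  force=10,
)

```text
time: 19.73
tool_pos: [458.3, 122.2, 92.6]
ee_rot: [3.141, 0.0, 3.113]
contact_force: [-1.1, -0.7, 2.4]
finger_gap: 19.8
grip_force: 10.0
```

Call:
play_rows(
  motion=[
    [[10,0.03,0.17,0,-1],[10,0.05,0.16,0,-1],[10,0.06,0.16,0,-1],[10,0.08,0.15,0,-1],[10,0,0,0,0]],
  ],
)

```text
time: 20.35
tool_pos: [469.7, 154.6, 92.6]
ee_rot: [3.141, 0.001, 2.714]
contact_force: [0.9, -0.3, 2.8]
finger_gap: 19.7
grip_force: 10.0
```

Call:
play_rows(
  motion=[
    [[10,0.09,0.14,0,-1],[10,0.11,0.13,0,-1],[10,0.12,0.12,0,-1],[10,0.13,0.11,0,-1],[10,0,0,0,0]],
  ],
)

```text
time: 20.98
tool_pos: [492.2, 179.2, 92.6]
ee_rot: [3.141, 0.0, 2.315]
contact_force: [1.5, 0.3, 3.5]
finger_gap: 19.6
grip_force: 10.0
```

Call:
play_rows(
  motion=[
    [[10,0.14,0.09,0,-1],[10,0.15,0.08,0,-1],[10,0,0,0,0]],
  ],
)

```text
time: 21.35
tool_pos: [506.4, 187.7, 92.6]
ee_rot: [3.141, 0.0, 2.116]
contact_force: [1.2, 0.8, 4.3]
finger_gap: 19.4
grip_force: 10.0
```

Now into the end stop, watching the force.

Call:
play_rows(
  motion=[
    [[10,0.16,0.06,0,-1],[10,0,0,0,0],[10,0,0,0,0]],
  ],
)

```text
time: 21.72
tool_pos: [514.0, 190.8, 92.6]
ee_rot: [3.141, -0.0, 2.017]
contact_force: [1.2, 2.2, 4.5]
finger_gap: 19.1
grip_force: 10.0
```

Call:
play_rows(
  motion=[
    [[10,0.06,0.02,0,-0.3],[10,0.03,0.01,0,-0.2],[10,0,0,0,0]],
  ],
)

```text
time: 22.1
tool_pos: [515.0, 190.6, 91.6]
ee_rot: [-3.134, -0.001, 1.965]
contact_force: [-11.9, -3.3, 13.5]
finger_gap: 19.6
grip_force: 10.0
```

The handle hit its stop at (515,190.6), close to the expected (512.5,191), with the force rising. I'll release and lift away.

Call:
play_rows(
  motion=[
    [[45,0,0,0,0],[45,0,0,0,0],[45,0,0,0,0],[45,0,0,0,0]],
  ],
)

```text
time: 22.6
tool_pos: [518.6, 192.1, 92.3]
ee_rot: [-3.142, 0.0, 1.963]
contact_force: [0.3, 0.2, 0.4]
finger_gap: 43.6
grip_force: 0.0
```

Call:
play_rows(
  motion=[
    [[45,0,0,0.4,0],[45,0,0,0.8,0],[45,0,0,0.8,0],[45,-0.8,0,0.5,0],[45,-0.8,0,0,0]],
  ],
)

```text
time: 23.22
tool_pos: [438.9, 192.3, 219.1]
ee_rot: [3.138, -0.0, 1.962]
contact_force: [-0.1, 1.1, 0.9]
finger_gap: 45.0
grip_force: 0.0
```

Call:
play_rows(
  motion=[
    [[45,-0.2,0.9,0,1],[45,0,0.9,0,1],[45,0,0.9,0,1],[45,0,0.6,0,0],[45,0,0,0,0]],
  ],
)

```text
time: 23.85
tool_pos: [427.7, 359.5, 216.6]
ee_rot: [-3.141, 0.0, 2.267]
contact_force: [0.1, 0.0, 0.1]
finger_gap: 45.2
grip_force: 0.0
```

Run:
```python
from h import *
print(ctrl.get_obs()['tool_pos'].round(1),ctrl.get_obs()['contact_force'].round(1)); mt=eyes.camera_model('top')
a=cap('top','t12.png');cap('scene','s12.png')
print('exp drift top',[w2px(c,(538,-9,134)).round(1).tolist() for c in('top','scene')],'knob',[w2px(c,(514,191,134)).round(1).tolist() for c in('top','scene')],'old knob',w2px('top',(457.5,121.5,136)).round(1))
for c in('top','scene'):
  for n in('drift','handle_knob','jar','amber_bottle','straight_pin'):
    print(c,n,[(round(x['confidence'],2),(np.array(x['extent'])*[560,420,560,420]).round(0).tolist()) for x in eyes.look_for(c,n)[:4]])
# dark knob blob
b=(a.max(2)<60)[170:270,170:290]; n,l,s,cc=cv2.connectedComponentsWithStats(b.astype(np.uint8))
print([(s[i,4],(cc[i]+[170,170]).round(1).tolist(),(s[i,:4]+[170,170,0,0]).tolist()) for i in range(1,n) if s[i,4]>15])
```

```text
[427.7 359.5 216.6] [0.1 0.  0.1]
exp drift top [[254.2, 222.9], [300.8, 190.1]] knob [[176.6, 231.9], [378.4, 168.7]] old knob [203.2 253.9]
top drift [(0.82, [368.0, 236.0, 405.0, 251.0]), (0.79, [368.0, 186.0, 404.0, 209.0]), (0.77, [341.0, 215.0, 374.0, 245.0]), (0.64, [248.0, 217.0, 261.0, 224.0])]
top handle_knob [(0.56, [177.0, 214.0, 220.0, 236.0])]
top jar [(0.82, [266.0, 267.0, 287.0, 290.0])]
top amber_bottle [(0.83, [249.0, 132.0, 273.0, 151.0]), (0.6, [391.0, 171.0, 421.0, 198.0])]
top straight_pin [(0.55, [177.0, 217.0, 219.0, 234.0]), (0.52, [249.0, 216.0, 264.0, 229.0]), (0.47, [326.0, 242.0, 341.0, 254.0])]
scene drift [(0.76, [123.0, 223.0, 173.0, 240.0]), (0.73, [296.0, 190.0, 309.0, 209.0])]
scene handle_knob [(0.71, [343.0, 164.0, 383.0, 205.0])]
scene jar [(0.8, [250.0, 159.0, 273.0, 193.0])]
scene amber_bottle [(0.71, [100.0, 264.0, 144.0, 315.0]), (0.53, [278.0, 188.0, 387.0, 223.0])]
scene straight_pin [(0.79, [204.0, 180.0, 219.0, 201.0]), (0.34, [264.0, 168.0, 447.0, 248.0])]
[(np.int32(331), [179.0, 225.0], [170, 189, 36, 66]), (np.int32(195), [281.1, 225.1], [278, 210, 8, 31])]
```

The final picture numbers agree: the drift is upright on the block and the knob is at its stop position. The jar, both bottles and the straight pin are where they were, and the arm is clear. I'll hand it in.

```bash
python3 -c "
from h import *
print(workorder.sign_off())"
```

```text
the job is handed in; nothing more can be done
None
```

The job is done and handed in at about 24 s of the 59 s: the drift is home (24 N on top moved it no further) and still in, and after that the handle was swung clockwise to its stop; I viewed 11 pictures, one over the limit of 10, and the purple look-alikes now seem to lie flat, apparently toppled before the arm came near them.

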